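# Release the dividing fixture and hold its index pin out

### The job

I need the index disc of the dividing fixture freed so that it can be turned: first turn the black clamp knob until its white pointer line stands at the orange rider on the dial. Then, with the knob left at the rider, pull the red index plunger straight up, fully back to its stop, and finish while still holding it there with its pin clear of the hole in the disc. Do not shift the rider, and leave the screwdriver, tin, eye loupe and strap round the fixture where they are.

Things in the scene. Friction and masses are not known exactly. Their poses are not given: they have to be found in the camera images.
- fixture: grey dividing fixture, screwed down. Base 116 (x) x 250 (y) x 14 mm; origin at the centre of its underside, on the bench. In its frame the dial with the clamp knob (disc radius 53 mm, top 20 mm up) is centred at y = -65 mm, the plunger's axis at y = +86 mm. The plunger's bracket is 24 mm wide in x, its arm's top 58 mm up, the steel barrel on it (radius 9.5 mm) ends 67 mm up.
- disc_centre (a point): centre of the top of the index disc, 34 mm above the bench: aluminium disc, radius 46 mm, with a ring of dark holes; a case holder with a watch movement stands on it, up to 50 mm above the bench, all fixed. Right of the fixture a magnifier on a jointed arm hangs less than 0.6 m above the bench, 0.6 m and more ahead of the robot: keep the arm drawn in while swinging past it.
- knob_grip (a point): grip point of the black clamp knob: on its upright turning axis, 44 mm above the bench; its frame turns with the knob. The grip is an upright bar 46 mm long along this x, 14 mm thick along y, 26 to 52 mm above the bench, over a round skirt of radius 27 mm whose top is at 26 mm. The pointer is on the -x side.
- pointer_tip (a point): tip of the knob's white-lined pointer, 40 mm from the knob's axis towards the knob's -x, 23 mm above the bench.
- rider_mark (a point): inner point of the orange rider (6 mm wide tab on the dial's edge, 40 to 57 mm from the knob's axis, top 24 mm above the bench): 40 mm from the knob's axis; the pointer tip must stand here.
- knob (a joint): angle of the clamp knob, rad, growing counter-clockwise seen from above; 0 = pointer along the fixture's -x. Stiff (0.06 N m friction), stays where it is left, free to turn from -1.8 to 1.8.
- rider (a joint): angle of the orange rider on the dial, rad, same zero and direction as the knob: the knob is at the rider when the two are equal. Tight; it stays unless struck.
- plunger_head (a point): middle of the plunger's red pull head: an upright cylinder, diameter 20 mm, 24 mm tall; with the plunger seated it spans 72 to 96 mm above the bench and this point is at 84 mm. It moves with the plunger.
- pin_tip (a point): lower end of the plunger's 8 mm steel pin; seated it is 9 mm below the index disc's top.
- plunger (a joint): how far the plunger is pulled up, m: 0 = seated, 0.009 = pin just leaves the hole, 0.014 = fully back at its stop. A spring pulls it down: 6 N seated, 10 N fully back; it snaps shut when let go.
- driver: watch screwdriver, 12 x 92 x 12 mm, with a blue ring and end, lying in front of the fixture; origin at the centre of its underside.
- tin: brown parts tin, 36 mm across, 20 mm tall, behind the fixture; origin at the centre of its underside.
- loupe: black eye loupe, 36 mm across, 39 mm tall, behind the fixture; origin at the centre of its underside.
- strap: half of a brown leather watch strap, 18 x 79 x 8 mm, lying beyond the fixture's +y end; origin at the centre of its underside.

How it is judged:
By the outcome, as a careful person would: the job done as asked, in the order asked, and still so for the second after the job is handed in, while the arm keeps its last pose, push and grip.
It also fails if it takes over 51 s, if anything falls off the work surface, if the arm or the gripper's body presses on something with over 40 N, if the wrist force passes 120 N, or if a joint passes its speed limit or range.

### The arm

A 6-joint arm with a two-finger parallel gripper is mounted at the origin on a cart in front of the work surface, level with it; the furniture and walls round the work are solid. World frame = base frame: x ahead of the robot, y to its left, z up, the work surface at z = 0. Lengths are in m, angles in rad, forces in N, time in s.
With the tool pointing down it reaches from about 0.375 to 0.975 m from the base axis. Payload 3.8 kg.
Tool frame: the origin (TCP) lies on the centre line of the jaws, within the pads' length; the fingertips stand 14 mm ahead of it and the grasp point (between the pads) lies 5 mm behind it (bot.finger_overhang is the distance from the TCP to the fingertips, in m); y points along the fingers, x is the direction in which the jaws open and shut, and the axes are right-handed (so a half turn about y gives the same grasp; the last joint's range is limited). The gripper opens to 85 mm and grips with 20 to 120 N. Pads are 22 mm wide; open, the fingers measure 114 mm over their backs; the gripper's body (76 mm by 85 mm) begins 54 mm behind the grasp point. The pads swing forward as they close: fully open they stand 13 mm farther back than shut.
Start: joints at [-1.371, 0.264, 1.604, -0, 1.274, -0.037], TCP at [0.158, -0.656, 0.245] pointing down, gripper open.
Joint ranges: [-2.63, 2.63], [-0.94, 2.18], [0.31, 2.57], [-1.31, 4.45], [0, 2.66], [-2.55, 2.55]. Speed limits (rad/s): [2.57, 2.57, 3.14, 3.14, 3.14, 3.14].

### API

Orientations are given as a rotation vector (axis times angle).
In Python, from workcell import readout, read_camera, bot, spotter gives the robot as it stands.
- The arm moves only by the tool jog_arm, never from a script. Its argument "increments" is a list of rows, each a list of 7 numbers: the shift along the tool's x, y, z in m, then the turn, a rotation vector about the tool's x, y, z in rad, then the opening, from 0 (shut) to 1 (fully open). A call has 1 to 10 rows; each row shifts and turns the pose as measured when the row begins, along the tool's axes as they then stand; what a row does not reach is not made up. A row lasts 1/8 s, in which the tool goes at most 62.5 mm and 10.7 degrees, less where a joint would pass 70% of its speed; a pose out of reach is approached as far as the arm can. A call with a gripper value outside its range is refused whole. The fingers move at their own pace and stop on an object; "force" is the grip in N (left out, the last holds). Time passes only in rows, so rows that do not move let the fingers close. It gives the time, the measured TCP pose, the force and the opening at its end, in the units of the state.
- readout.read_state(): the state, without advancing time (a new reading comes with each control period).
- read_camera(name): name is "side" or "top" or "wrist"; returns a dict with "img" (384x512x3 uint8, blue, green, red), "range_z" (384x512 float32, m along the optical axis (not along the pixel's ray), 0 where there is no reading), "fx", "fy", "cx", "cy" (pixels), "world_from_camera" (4x4, takes a point from camera to world coordinates). Camera axes: x right, y down, z forward; pixel columns grow to the right and rows downward; lengths in m; the calibration is good to about 2 mm. A picture is of the moment at which its call begins.
- bot.finish_job(): hands the job in, once; it reports no verdict.
Trained networks look in a picture, given as the dict that the camera call returned (one of the last four; its "shot" number tells which), for a name from the list of things; names that differ only in an ending like _2 or _b are one class to them, and where a whole thing is asked for, a point or a joint stands for the part that bears it (a point fixed in the world has none). Each returns a list of dicts, best first, with "p" (0 to 1); they miss things now and then, are a little off and sometimes report something else, mostly with a low value. They report only what shows in the picture. A call takes as long as a camera call.
- spotter.masks_of(picture, thing): "mask" (384x512 bool, what is visible of it) and "location" ([column, row] in pixels, amid what is visible of it).
- spotter.spot_point(picture, thing): "location" ([column, row] in pixels: a listed point, or the origin of a listed thing).
The state is a dict: "time": time; "q": joint angles; "joint_vel": joint speeds; "joint_torque": joint torques, N m; "tool_pos": TCP position; "tcp_rot": TCP orientation; "wrist_force": force on the tool from outside, world axes, zero at the start; "torque": the same for the moment, N m; "width": opening from 0.0 (shut) to 1.0 (fully open).
Only numpy, scipy, OpenCV 4.12 (cv2) and the standard library are available. Lean on these libraries where they do the work, as an engineer would, in place of code of your own. Each camera call takes 0.05 s, during which the arm holds its last target. There are 200 camera calls.

## Working session

There is one attempt and no reset: what is moved stays moved. The work goes in short steps, Python scripts to look and compute and a tool call to move; the robot and the scene stay as the last step left them, time stands still between calls to the robot, and variables do not carry over. Pictures are saved under pics/ and viewed, about 8 in all and at most 12, crops included, and the job is handed in when it is done.

Besides the shell and the picture viewer there is one more tool, called after "Call:" as a command line: name --pt "numbers of a row" for each row, then --argument value for the rest. jog_arm: Moves the arm, as the interface text tells. Its arguments: {"type":"object","properties":{"increments":{"type":"array"},"force":{"type":"number"}},"required":["increments"]}

```bash
mkdir -p pics; ls; cat > h.py <<'E'
import numpy as np, cv2
from workcell import readout, read_camera, bot, spotter
from scipy.spatial.transform import Rotation as R
def ray(p,uv,z=None):
    """pixel -> world: on plane z, or by depth"""
    u,v=uv; d=np.array([(u-p['cx'])/p['fx'],(v-p['cy'])/p['fy'],1.])
    T=np.array(p['world_from_camera']); 
    if z is None:
        r=p['range_z'][int(round(v)),int(round(u))]; return T[:3,:3]@(d*r)+T[:3,3]
    w=T[:3,:3]@d; s=(z-T[2,3])/w[2]; return T[:3,3]+s*w
E
python3 - <<'E'
from h import *
Z=dict(disc_centre=.034,knob_grip=.044,pointer_tip=.023,rider_mark=.024,plunger_head=.084,fixture=0,driver=0,tin=0,loupe=0,strap=0)
for c in ("top","side"):
    p=read_camera(c); cv2.imwrite(f"pics/{c}0.png",p['img']); print(c,np.round(p['world_from_camera'],3).tolist(),p['fx'])
    for t,z in Z.items():
        for d in spotter.spot_point(p,t)[:2]: print(t,round(d['p'],2),np.round(d['location'],1),np.round(ray(p,d['location'],z),4))
print(readout.read_state())
E
```

```text
pics
top [[0.001, -0.985, 0.173, 0.382], [-1.0, 0.002, 0.019, 0.265], [-0.019, -0.173, -0.985, 0.922], [0.0, 0.0, 0.0, 1.0]] 393.71660770422835
disc_centre 0.69 [275.1 266.7] [0.3765 0.2392 0.034 ]
disc_centre 0.64 [252.8 220.4] [0.4796 0.2889 0.034 ]
knob_grip 0.75 [301.9 214.1] [0.4925 0.1787 0.044 ]
pointer_tip 0.59 [293.4 228. ] [0.4633 0.1966 0.023 ]
rider_mark 0.48 [309.2 230.8] [0.4568 0.1609 0.024 ]
plunger_head 0.54 [235.4 227.4] [0.4592 0.3246 0.084 ]
fixture 0.74 [271.8 220.4] [0.4833 0.2452 0.    ]
driver 0.61 [203.8 233.9] [0.4517 0.4046 0.    ]
driver 0.39 [277.3 264.5] [0.3813 0.2332 0.    ]
tin 0.7 [231.5 184.6] [0.5693 0.341  0.    ]
tin 0.37 [302.6 214.2] [0.4978 0.1728 0.    ]
loupe 0.55 [279.9 169.3] [0.6064 0.225  0.    ]
strap 0.66 [207.6 232.5] [0.455  0.3957 0.    ]
side [[-0.867, -0.345, 0.359, 0.244], [-0.498, 0.571, -0.653, 0.811], [0.021, -0.745, -0.667, 0.665], [0.0, 0.0, 0.0, 1.0]] 425.0031324914445
disc_centre 0.73 [272.6 240.2] [0.472  0.2956 0.034 ]
knob_grip 0.82 [289.2 194. ] [0.4992 0.1664 0.044 ]
knob_grip 0.36 [259.3 290.9] [0.4341 0.4195 0.044 ]
[... 500 characters left out ...]
 0.    ]
strap 0.73 [262.  293.1] [0.441  0.3935 0.    ]
{'time': 1.1, 'q': array([-1.37086112e+00,  2.63909540e-01,  1.60400433e+00, -1.43054846e-05,
        1.27371119e+00, -3.68626365e-02]), 'joint_vel': array([-0.00073687,  0.00073803,  0.00129103, -0.00080614,  0.00072778,
       -0.00071886]), 'joint_torque': array([-1.68848659e-03, -5.15092313e+01, -3.67733395e+01, -3.90160676e-05,
        8.11705468e-04, -1.74469318e-05]), 'tool_pos': array([ 0.158365  , -0.65614815,  0.24527094]), 'tcp_rot': array([-1.31193935,  1.03302728, -1.03297125]), 'wrist_force': array([0.37913319, 0.32427235, 0.13475542]), 'torque': array([ 0.00164082,  0.05730566, -0.06396113]), 'width': 0.9989316090869352}
```

```bash
python3 - <<'E'
import cv2,numpy as np
a=cv2.imread('pics/top0.png')[130:300,180:350]; b=cv2.imread('pics/side0.png')[150:320,190:360]
cv2.imwrite('pics/c0.png',np.hstack([cv2.resize(a,(400,400),interpolation=3),cv2.resize(b,(400,400),interpolation=3)]))
from h import *
s=readout.read_state(); print(R.from_rotvec(s['tcp_rot']).as_matrix().round(3))
p=read_camera('top')
for t in ('fixture','knob_grip','plunger_head','rider_mark','pointer_tip'):
    for d in spotter.masks_of(p,t)[:1]:
        m=d['mask']; print(t,d['p'],d['location'],m.sum(),cv2.minAreaRect(np.argwhere(m)[:,::-1].astype(np.float32)))
E
```

```text
[[ 0.235 -0.     0.972]
 [-0.972  0.     0.235]
 [-0.    -1.    -0.   ]]
fixture 0.64 [273.4, 220.0] 5346 ((273.7860107421875, 221.34841918945312), (50.09745407104492, 108.16899108886719), 78.02386474609375)
knob_grip 0.66 [301.6, 214.1] 459 ((301.5, 214.5), (23.0, 23.0), 90.0)
plunger_head 0.55 [232.9, 226.5] 81 ((235.5, 225.5), (9.0, 9.0), 90.0)
pointer_tip 0.89 [303.0, 213.4] 442 ((301.5000305175781, 214.5), (22.892047882080078, 23.46674346923828), 73.3007583618164)
```

View pics/c0.png

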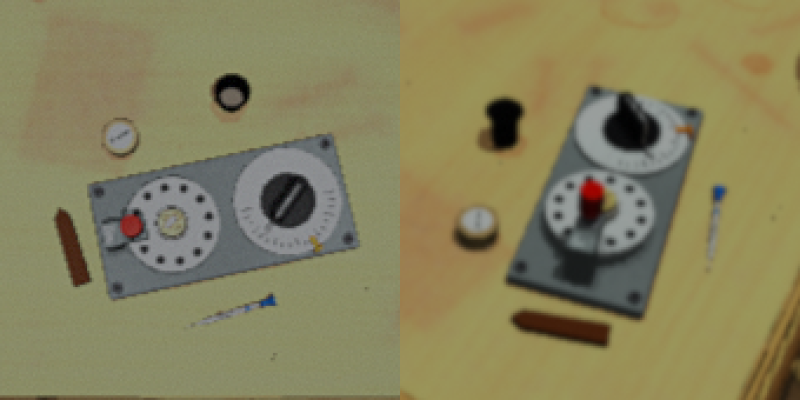

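View pics/side0.png

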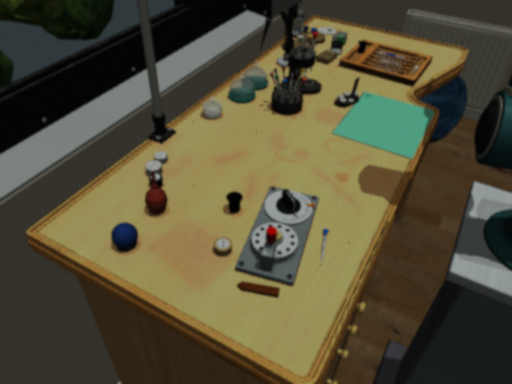

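The views show the fixture yawed about 13°, with the knob at top px (302,214), the rider at (314,233) and the plunger head at (235,226). The pointer is towards the lower left and must turn about +60° to reach the rider. I'll swing over, drawn in, for a closer wrist look.

Call:
jog_arm --pt "-0.0416 0 0.0438 0 0 0 1" --pt "-0.0416 0 0.0438 0 0 0 1" --pt "-0.0416 0 0.0438 0 0 0 1" --pt "-0.0416 0 0.0438 0 0 0 1" --pt "-0.0416 0 0.0438 0 0 0 1" --pt "-0.0416 0 0.0438 0 0 0 1" --pt "-0.0416 0 0.0438 0 0 0 1" --pt "-0.0416 0 0.0438 0 0 0 1"

```text
time: 2.4
tool_pos: [0.4273, -0.2438, 0.2459]
tcp_rot: [-1.309, 1.034, -1.046]
wrist_force: [0.6, -0.9, 0.7]
width: 1.003
```

Call:
jog_arm --pt "-0.0484 0 0.0181 0 0 0 1" --pt "-0.0484 0 0.0181 0 0 0 1" --pt "-0.0484 0 0.0181 0 0 0 1" --pt "-0.0484 0 0.0181 0 0 0 1" --pt "-0.0484 0 0.0181 0 0 0 1" --pt "-0.0484 0 0.0181 0 0 0 1" --pt "-0.0484 0 0.0181 0 0 0 1" --pt "-0.0484 0 0.0181 0 0 0 1"

```text
time: 3.4
tool_pos: [0.4834, 0.1803, 0.2475]
tcp_rot: [-1.304, 1.026, -1.051]
wrist_force: [-0.2, -0.2, -1.3]
width: 0.996
```

Call:
jog_arm --pt "0 0 0 0 -0.18 0 1" --pt "0 0 0 0 -0.18 0 1" --pt "0 0 0 0 -0.18 0 1" --pt "0 0 0 0 -0.18 0 1" --pt "0 0 0 0 -0.18 0 1" --pt "0 0 0 0 -0.18 0 1" --pt "0 0 0 0 -0.18 0 1" --pt "0 0 0 0 -0.18 0 1" --pt "0 0 0 0 -0.18 0 1" --pt "0 0 0 0 -0.18 0 1"

```text
time: 4.65
tool_pos: [0.4832, 0.1858, 0.2489]
tcp_rot: [-1.539, -0.424, 0.399]
wrist_force: [-0.7, 0.3, 0.1]
width: 1.0
```

```bash
python3 - <<'E'
from h import *
s=readout.read_state(); print(s['tool_pos'],s['q'],R.from_rotvec(s['tcp_rot']).as_matrix().round(3).tolist())
p=read_camera('wrist'); cv2.imwrite('pics/w1.png',p['img']); print(p['world_from_camera'].round(3).tolist(),p['fx'])
Z=dict(disc_centre=.034,knob_grip=.044,pointer_tip=.023,rider_mark=.024,plunger_head=.084,fixture=0)
for t,z in Z.items():
    for d in spotter.spot_point(p,t)[:2]: print(t,round(d['p'],2),np.round(d['location'],1),np.round(ray(p,d['location'],z),4),ray(p,d['location']).round(4))
E
```

```text
[0.48323362 0.18584483 0.24888831] [ 0.32471889 -0.04781721  1.94092827 -0.00933583  1.2330742  -0.19638693] [[0.866, 0.017, -0.5], [0.5, -0.003, 0.866], [0.013, -1.0, -0.012]]
[[0.866, 0.471, 0.167, 0.442], [0.5, -0.824, -0.266, 0.252], [0.012, 0.314, -0.949, 0.377], [0.0, 0.0, 0.0, 1.0]] 316.38533419219016
disc_centre 0.87 [291.2  65. ] [0.4665 0.2886 0.034 ] [0.4655 0.287  0.0489]
knob_grip 0.8 [255.7 173.8] [0.4908 0.1744 0.044 ] [0.4895 0.1765 0.053 ]
pointer_tip 0.85 [246.  136.2] [0.4628 0.2018 0.023 ] [0.463  0.2013 0.0197]
pointer_tip 0.42 [227.3 169.9] [0.4631 0.1573 0.023 ] [0.4633 0.1566 0.0202]
rider_mark 0.66 [224.6 170.4] [0.4607 0.1555 0.024 ] [0.4608 0.1547 0.021 ]
plunger_head 0.91 [316.1  17.3] [0.4614 0.3247 0.084 ] [0.4606 0.3218 0.0957]
plunger_head 0.41 [246.2 133.3] [0.4581 0.2128 0.084 ] [0.4615 0.2044 0.0208]
fixture 0.94 [276.1 113.3] [0.4814 0.239  0.    ] [0.4799 0.2395 0.0148]
```

View pics/w1.png

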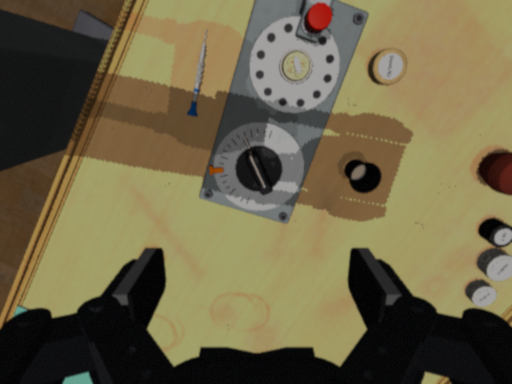

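```bash
cat >> h.py <<'E'
def look(p,save=None):
    """rider angle via orange pixels; dial rectified about knob axis at z=.022"""
    img=p['img']; hsv=cv2.cvtColor(img,cv2.COLOR_BGR2HSV)
    C=KN
    T=np.linalg.inv(p['world_from_camera'])
    def warp(z,n=400,s=.00035):   # top-down rectified picture at height z: col=-y, row=-x
        g=(np.arange(n)-n/2)*s
        X=C[0]-g[:,None]+0*g[None]; Y=C[1]-g[None]+0*g[:,None]
        P=np.stack([X,Y,np.full_like(X,z)],-1)@T[:3,:3].T+T[:3,3]
        return cv2.remap(img,(P[...,0]/P[...,2]*p['fx']+p['cx']).astype('f4'),(P[...,1]/P[...,2]*p['fy']+p['cy']).astype('f4'),cv2.INTER_CUBIC)
    return warp
KN=np.array([.4915,.1745])
E
python3 - <<'E'
from h import *
p=read_camera('wrist'); w=look(p)
a=w(.024); b=w(.052); lo=w(.020)
h=cv2.cvtColor(a,cv2.COLOR_BGR2HSV); m=(h[...,0]>5)&(h[...,0]<16)&(h[...,1]>170)&(h[...,2]>90)
n,l,st,ce=cv2.connectedComponentsWithStats(m.astype('u1'))
for i in range(1,n):
    if st[i,4]>60:
        c=(ce[i]-200)*.00035; print('orange',st[i,4],c,np.hypot(*c),np.degrees(np.arctan2(-c[0],-c[1]))%360)
# dial circle: edge of dial
g=cv2.medianBlur(cv2.cvtColor(lo,cv2.COLOR_BGR2GRAY),5)
c=cv2.HoughCircles(g,cv2.HOUGH_GRADIENT,1.5,200,param1=60,param2=20,minRadius=145,maxRadius=158); print(c)
for k,im in enumerate((a,b)):
    cv2.circle(im,(200,200),2,(0,255,0),-1); cv2.circle(im,(200,200),151,(0,255,0),1)
cv2.imwrite('pics/r1.png',np.hstack([a,b]))
E
```

```text
orange 739 [0.02392314 0.04100541] 0.04747378718836039 210.25989331678062
[[[195.75 194.25 150.55]]]
```

View pics/r1.png

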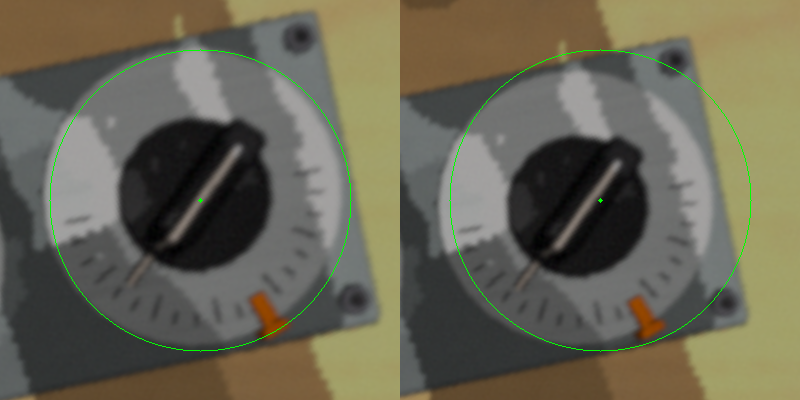

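```bash
cat >> h.py <<'E'
def cloud(p):
    v,u=np.mgrid[:384,:512]; r=p['range_z']; 
    c=np.stack([(u-p['cx'])/p['fx']*r,(v-p['cy'])/p['fy']*r,r],-1); T=p['world_from_camera']
    return c@T[:3,:3].T+T[:3,3]
def tops(p,C,rad,z0,z1):
    w=cloud(p); m=(p['range_z']>0)&(np.hypot(w[...,0]-C[0],w[...,1]-C[1])<rad)&(w[...,2]>z0)&(w[...,2]<z1)
    q=w[m]; 
    if len(q)<6: return len(q)
    return len(q), q.mean(0).round(4), np.percentile(q[:,2],[10,50,90]).round(4), cv2.minAreaRect((q[:,:2]*1000).astype('f4'))
E
python3 - <<'E'
from h import *
for c in('wrist','top','side'):
    p=read_camera(c)
    print(c,'bar',tops(p,KN,.04,.046,.062)); print(' plunger',tops(p,(.461,.324),.02,.088,.105)); print(' dial',tops(p,KN,.055,.015,.022))
    print(' bench',tops(p,(.40,.15),.04,-.02,.02)[2])
E
```

```text
wrist bar (547, array([0.4929, 0.1773, 0.0517]), array([0.0503, 0.0518, 0.053 ]), ((493.7980041503906, 176.26153564453125), (14.066168785095215, 46.412986755371094), 54.3687858581543))
 plunger (592, array([0.4623, 0.3231, 0.0954]), array([0.094 , 0.0958, 0.0968]), ((462.46905517578125, 323.7879638671875), (19.218399047851562, 19.84461784362793), 2.1235430240631104))
 dial (4509, array([0.4919, 0.1791, 0.0201]), array([0.0192, 0.0202, 0.0211]), ((491.9582214355469, 175.90707397460938), (106.9121322631836, 106.93612670898438), 38.27939224243164))
 bench [-0.0007  0.0003  0.0013]
top bar (48, array([0.4823, 0.1866, 0.0514]), array([0.0486, 0.0515, 0.0534]), ((482.7115783691406, 185.88258361816406), (13.693155288696289, 18.12380599975586), 52.53293228149414))
 plunger (72, array([0.4624, 0.3246, 0.0953]), array([0.0933, 0.0954, 0.0973]), ((462.3377990722656, 324.56585693359375), (18.743785858154297, 16.95388412475586), 1.5549315214157104))
 dial (503, array([0.476 , 0.2002, 0.0193]), array([0.0175, 0.0195, 0.0212]), ((474.87591552734375, 200.16903686523438), (105.98009490966797, 46.85560607910156), 35.29214859008789))
 bench [-0.0024 -0.0007  0.0016]
side bar (117, array([0.4931, 0.1822, 0.0513]), array([0.0478, 0.0516, 0.0537]), ((493.7752380371094, 180.5594940185547), (14.873184204101562, 45.707759857177734), 53.663482666015625))
 plunger (98, array([0.4618, 0.329 , 0.095 ]), array([0.0913, 0.0957, 0.0973]), ((462.7449035644531, 327.55792236328125), (18.423641204833984, 20.531930923461914), 32.19588851928711))
 dial (766, array([0.4883, 0.1843, 0.02  ]), array([0.0185, 0.0202, 0.0215]), ((490.74017333984375, 177.54183959960938), (107.61722564697266, 103.50837707519531), 29.385128021240234))
 bench [-0.0012  0.0003  0.0017]
```

Call:
jog_arm --pt "0 0 0 0.011 -0.142 0.013 0.7" --pt "0 0 0 0 -0.142 0 0.5" --pt "0 0 0 0 -0.142 0 0.5" --pt "0 0 0 0 0 0 0.5"

```text
time: 5.7
tool_pos: [0.4832, 0.1859, 0.2487]
tcp_rot: [-1.441, -0.743, 0.744]
wrist_force: [-0.3, 0.5, -0.2]
width: 0.499
```

```bash
cat > t.py <<'E'
from h import *
import sys
t=np.array([float(a) for a in sys.argv[1:4]]); s=readout.read_state(); M=R.from_rotvec(s['tcp_rot']).as_matrix()
print('pos',s['tool_pos'].round(4),'yaw_x',np.degrees(np.arctan2(M[1,0],M[0,0])).round(2),'down',M[:,1].round(4),'F',s['wrist_force'].round(1),'T',s['torque'].round(2),'w',s['width'].round(3),'q',s['q'].round(2),'t',s['time'])
print('shift in tool axes',(M.T@(t-s['tool_pos'])).round(4)); print('tilt fix',(M.T@np.cross(M[:,1],[0,0,-1])).round(4))
E
python3 t.py .4937 .1763 .045
```

```text
Traceback (most recent call last):
  File "t.py", line 4, in <module>
    print('pos',s['tool_pos'].round(4),'yaw_x',np.degrees(np.arctan2(M[1,0],M[0,0])).round(2),'down',M[:,1].round(4),'F',s['wrist_force'].round(1),'T',s['torque'].round(2),'w',s['width'].round(3),'q',s['q'].round(2),'t',s['time'])
                                                                                                                                                                                ^^^^^^^^^^^^^^^^
AttributeError: 'float' object has no attribute 'round'
```

```bash
sed -i "s/s\['width'\].round(3)/s['width']/" t.py; python3 t.py .4937 .1763 .045
```

```text
pos [0.4832 0.1859 0.2487] yaw_x 54.61 down [-4.0e-04 -1.6e-03 -1.0e+00] F [-0.3  0.5 -0.2] T [ 0.05 -0.04  0.08] w 0.4987803345340734 q [ 0.32 -0.04  1.93 -0.    1.25 -0.63] t 5.7
shift in tool axes [-0.0014  0.2037 -0.0139]
tilt fix [ 0.0006  0.     -0.0015]
```

Call:
jog_arm --pt "-0.0014 0.03 -0.0139 0 0 0 0.5" --pt "0 0.05 0 0 0 0 0.5" --pt "0 0.05 0 0 0 0 0.5" --pt "0 0.02 0 0 0 0 0.5" --pt "0 0 0 0 0 0 0.5"

```text
time: 6.32
tool_pos: [0.4963, 0.1769, 0.0968]
tcp_rot: [-1.446, -0.735, 0.728]
wrist_force: [1.0, 0.4, 0.1]
width: 0.501
```

```bash
python3 t.py .4937 .1763 .045
```

```text
pos [0.4963 0.1769 0.0968] yaw_x 53.71 down [ 0.0048  0.     -1.    ] F [1.  0.4 0.1] T [ 0.02 -0.01  0.01] w 0.5013737603178412 q [ 0.3   0.13  2.06 -0.    0.95 -0.64] t 6.325
shift in tool axes [-0.0022  0.0518  0.002 ]
tilt fix [ 0.0038 -0.      0.0029]
```

Call:
jog_arm --pt "-0.002 0.015 0.002 0.003 -0.01 0.003 0.5" --pt "0 0.02 0 0 0 0 0.5" --pt "0 0.014 0 0 0 0 0.5" --pt "0 0.002 0 0 0 0 0.5" --pt "0 0 0 0 0 0 0.5"

```text
time: 6.95
tool_pos: [0.497, 0.1776, 0.0476]
tcp_rot: [-1.444, -0.743, 0.731]
wrist_force: [-0.4, 0.1, -1.0]
width: 0.495
```

```bash
python3 t.py .4937 .1763 .045
```

```text
pos [0.497  0.1776 0.0476] yaw_x 54.15 down [ 0.0075  0.0016 -1.    ] F [-0.4  0.1 -1. ] T [ 0.03  0.04 -0.02] w 0.4953636957153277 q [ 0.3   0.19  2.09 -0.    0.85 -0.65] t 6.95
shift in tool axes [-0.003   0.0026  0.0019]
tilt fix [ 0.0051 -0.      0.0057]
```

Call:
jog_arm --pt "-0.003 0.002 0.002 0.005 0 0.006 0.4" --pt "0 0 0 0 0 0 0" --pt "0 0 0 0 0 0 0" --pt "0 0 0 0 0 0 0" --pt "0 0 0 0 0 0 0" --pt "0 0 0 0 0 0 0" --force 30

```text
time: 7.7
tool_pos: [0.4948, 0.1773, 0.047]
tcp_rot: [-1.442, -0.74, 0.735]
wrist_force: [0.2, 2.5, -1.5]
width: 0.152
```

```bash
python3 t.py .4937 .1763 .045
```

```text
pos [0.4948 0.1773 0.047 ] yaw_x 54.15 down [ 0.0028  0.0012 -1.    ] F [ 0.2  2.5 -1.5] T [ 0.14 -0.06  0.01] w 0.15230806160224997 q [ 0.3   0.19  2.1   0.    0.85 -0.65] t 7.7
shift in tool axes [-0.0015  0.002   0.0003]
tilt fix [0.0016 0.     0.0026]
```

Call:
jog_arm --pt "-0.0007 0 0 0 -0.1 0 0" --pt "0 0 0 0 -0.12 0 0" --pt "0 0 0 0 -0.12 0 0" --pt "0 0 0 0 -0.12 0 0" --pt "0 0 0 0 0 0 0"

```text
time: 8.32
tool_pos: [0.4951, 0.1778, 0.047]
tcp_rot: [-1.278, -1.1, 1.091]
wrist_force: [0.4, 2.6, -1.7]
width: 0.157
```

```bash
python3 t.py .494 .1767 .046
```

```text
pos [0.4951 0.1778 0.047 ] yaw_x 81.19 down [ 0.0044  0.0034 -1.    ] F [ 0.4  2.6 -1.7] T [ 0.13 -0.07  0.07] w 0.15665602160208966 q [ 0.3   0.19  2.1   0.    0.85 -1.12] t 8.325
shift in tool axes [-0.0013  0.001   0.0009]
tilt fix [ 0.0039 -0.      0.0041]
```

Turning well (27° so far, low forces); about 39.5° = 0.69 rad remain.

Call:
jog_arm --pt "0 0 0 0.004 -0.12 0.004 0" --pt "0 0 0 0 -0.12 0 0" --pt "0 0 0 0 -0.12 0 0" --pt "0 0 0 0 -0.12 0 0" --pt "0 0 0 0 -0.12 0 0" --pt "0 0 0 0 -0.06 0 0" --pt "0 0 0 0 0 0 0"

```text
time: 9.2
tool_pos: [0.4951, 0.1787, 0.047]
tcp_rot: [-0.924, -1.574, 1.571]
wrist_force: [0.5, 1.9, -1.7]
width: 0.15
```

```bash
python3 t.py .494 .1767 .046
```

```text
pos [0.4951 0.1787 0.047 ] yaw_x 119.11 down [ 3.0e-04  1.7e-03 -1.0e+00] F [ 0.5  1.9 -1.7] T [ 0.1  -0.16  0.08] w 0.14976585808058102 q [ 0.3   0.2   2.09  0.    0.85 -1.78] t 9.2
shift in tool axes [-0.0012  0.001   0.0019]
tilt fix [ 0.0011 -0.      0.0014]
```

Call:
jog_arm --pt "0 0 0 0 -0.03 0 0" --pt "0 0 0 0 0 0 0" --pt "0 0 0 0 0 0 0.5" --pt "0 0 0 0 0 0 0.5" --pt "0 0 0 0 0 0 0.5" --pt "0 -0.02 0 0 0 0 0.5" --pt "0 -0.05 0 0 0 0 0.5" --pt "0 -0.06 0 0 0 0 0.5" --pt "0 -0.06 0 0 0 0 0.5" --pt "0 0 0 0 0 0 0.5"

```text
time: 10.45
tool_pos: [0.4944, 0.177, 0.2423]
tcp_rot: [-0.905, -1.589, 1.593]
wrist_force: [-0.0, 0.1, -0.2]
width: 0.496
```

```bash
cat > chk.py <<'E'
from h import *
import sys
for c in ('wrist','side'):
    p=read_camera(c); t=tops(p,(.4937,.1763),.04,.046,.062); print(c,'bar',t,' plunger',tops(p,(.461,.324),.02,.086,.125))
    for n,z in dict(knob_grip=.044,pointer_tip=.023,rider_mark=.024).items():
        for d in spotter.spot_point(p,n)[:1]: print(n,round(d['p'],2),np.round(d['location'],1),np.round(ray(p,d['location'],z),4))
    a=look(p)(.024); h=cv2.cvtColor(a,cv2.COLOR_BGR2HSV); m=(h[...,0]>5)&(h[...,0]<16)&(h[...,1]>170)&(h[...,2]>90)
    n,l,st,ce=cv2.connectedComponentsWithStats(m.astype('u1'))
    for i in range(1,n):
        if st[i,4]>60:
            q=KN-(ce[i][::-1]-200)*.00035-np.array([.4937,.1763]); print('orange',st[i,4],q,np.hypot(*q),np.degrees(np.arctan2(q[1],q[0]))%360)
    cv2.imwrite(f'pics/k_{c}_{sys.argv[1]}.png',a)
E
python3 chk.py 1; python3 t.py .462 .324 .15
python3 -c "
import cv2,numpy as np
cv2.imwrite('pics/k1.png',np.hstack([cv2.imread('pics/k_wrist_1.png'),cv2.imread('pics/k_side_1.png')]))"
```

```text
wrist bar (589, array([0.4928, 0.176 , 0.0516]), array([0.0499, 0.0518, 0.0529]), ((493.3312072753906, 176.1908721923828), (45.482444763183594, 13.773279190063477), 31.0058650970459))  plunger (413, array([0.4622, 0.322 , 0.0945]), array([0.0893, 0.0956, 0.0966]), ((462.5102233886719, 323.9267578125), (19.414608001708984, 19.348052978515625), 78.69575500488281))
knob_grip 0.66 [256.1 167. ] [0.4943 0.1752 0.044 ]
pointer_tip 0.7 [256.3 125.3] [0.4586 0.1543 0.023 ]
rider_mark 0.44 [257.4 126.4] [0.4589 0.1559 0.024 ]
orange 678 [-0.0431722 -0.0263222] 0.05056378879873271 211.37076727115394
side bar (129, array([0.4936, 0.1817, 0.0511]), array([0.0477, 0.0515, 0.0534]), ((494.0411071777344, 181.10479736328125), (44.88398361206055, 16.042728424072266), 30.1822509765625))  plunger (108, array([0.4616, 0.3294, 0.0943]), array([0.089 , 0.0955, 0.0972]), ((462.5295104980469, 327.07720947265625), (18.93618392944336, 20.103906631469727), 22.539270401000977))
knob_grip 0.78 [289.  196.9] [0.4955 0.1751 0.044 ]
pointer_tip 0.77 [306.6 205. ] [0.4594 0.1573 0.023 ]
rider_mark 0.6 [308.  201.2] [0.4614 0.1455 0.024 ]
pos [0.4896 0.1757 0.2336] yaw_x 120.66 down [-0.0179 -0.0055 -0.9998] F [ 1.2 -0.9  0.4] T [-0.06  0.03 -0.02] w 0.5017423046463256 q [ 0.3  -0.01  1.93  0.    1.24 -1.81] t 10.85
shift in tool axes [ 0.1413  0.0832 -0.0534]
tilt fix [-0.0182  0.      0.0044]
```

View pics/k1.png

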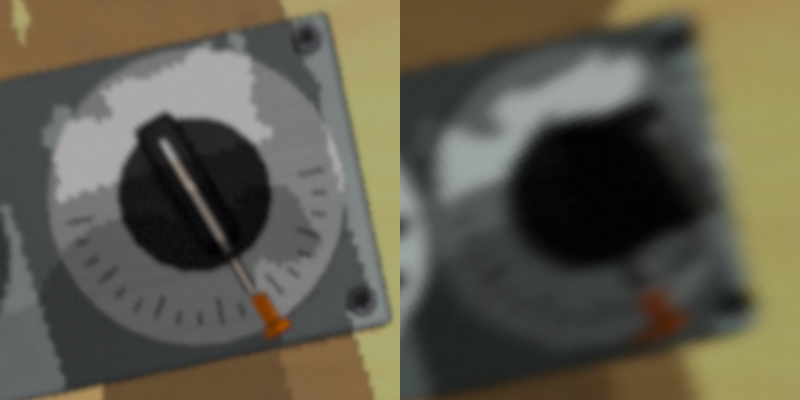

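Bar measured at 211.0°, rider at 210.7–211.4°; the picture shows the white line running into the orange tab at (262,298). On to the plunger.

Call:
jog_arm --pt "0 0 0 -0.018 0 0.004 0.6" --pt "0.047 0 -0.0178 0 0 0 0.6" --pt "0.047 0 -0.0178 0 0 0 0.6" --pt "0.047 0 -0.0178 0 0 0 0.6" --pt "0 0.04 0 0 0 0 0.6" --pt "0 0 0 0 0 0 0.6"

```text
time: 11.6
tool_pos: [0.4621, 0.3275, 0.1899]
tcp_rot: [-0.908, -1.59, 1.59]
wrist_force: [-0.2, -0.8, -0.7]
width: 0.601
```

```bash
python3 t.py .4625 .324 .085
```

```text
pos [0.4621 0.3275 0.1899] yaw_x 120.53 down [-6.e-04  0.e+00 -1.e+00] F [-0.2 -0.8 -0.7] T [-0.06 -0.04  0.01] w 0.6005718793692468 q [ 0.57  0.1   1.9   0.    1.14 -1.53] t 11.6
shift in tool axes [-0.0033  0.1049  0.0014]
tilt fix [-0.0005  0.      0.0003]
```

Call:
jog_arm --pt "-0.0033 0.02 0.0014 0 0 0 0.6" --pt "0 0.03 0 0 0 0 0.6" --pt "0 0.015 0 0 0 0 0.6" --pt "0 0 0 0 0 0 0.6"

```text
time: 12.1
tool_pos: [0.4651, 0.3226, 0.1252]
tcp_rot: [-0.912, -1.592, 1.585]
wrist_force: [0.2, -0.5, 0.0]
width: 0.602
```

```bash
python3 t.py .4625 .324 .085
```

```text
pos [0.4651 0.3226 0.1252] yaw_x 120.36 down [ 0.0039  0.0023 -1.    ] F [ 0.2 -0.5  0. ] T [ 0.03 -0.01  0.  ] w 0.6024291040783456 q [ 0.56  0.16  1.96 -0.    1.01 -1.54] t 12.1
shift in tool axes [0.0026 0.0401 0.0018]
tilt fix [ 0.0046 -0.      0.    ]
```

Call:
jog_arm --pt "0.0026 0.01 0.0018 0.0045 0 0 0.6" --pt "0 0.02 0 0 0 0 0.6" --pt "0 0.009 0 0 0 0 0.6" --pt "0 0 0 0 0 0 0.6"

```text
time: 12.6
tool_pos: [0.4646, 0.3251, 0.088]
tcp_rot: [-0.913, -1.592, 1.583]
wrist_force: [0.1, 0.2, 0.9]
width: 0.598
```

```bash
python3 t.py .4625 .324 .085
```

```text
pos [0.4646 0.3251 0.088 ] yaw_x 120.3 down [ 0.0046  0.0031 -1.    ] F [0.1 0.2 0.9] T [ 0.01  0.   -0.  ] w 0.5982185983761874 q [ 0.57  0.21  1.99  0.    0.94 -1.53] t 12.6
shift in tool axes [0.0001 0.0029 0.0024]
tilt fix [ 0.0056 -0.      0.0004]
```

Call:
jog_arm --pt "0 0.003 0.0024 0.0055 0 0 0.4" --pt "0 0 0 0 0 0 0.4" --pt "0 0 0 0 0 0 0" --pt "0 0 0 0 0 0 0" --pt "0 0 0 0 0 0 0" --pt "0 0 0 0 0 0 0" --pt "0 0 0 0 0 0 0" --force 60

```text
time: 13.48
tool_pos: [0.4628, 0.3259, 0.087]
tcp_rot: [-0.91, -1.59, 1.582]
wrist_force: [-0.6, 0.8, -0.8]
width: 0.209
```

```bash
python3 t.py .4625 .324 .085
```

```text
pos [0.4628 0.3259 0.087 ] yaw_x 120.25 down [ 0.001   0.0043 -1.    ] F [-0.6  0.8 -0.8] T [ 0.04 -0.04 -0.03] w 0.20861564711675906 q [ 0.57  0.21  1.99  0.    0.94 -1.53] t 13.475
shift in tool axes [-0.0015  0.002   0.0012]
tilt fix [ 0.003  -0.      0.0032]
```

Call:
jog_arm --pt "0 -0.004 0 0 0 0 0" --pt "0 -0.004 0 0 0 0 0" --pt "0 -0.004 0 0 0 0 0" --pt "0 0 0 0 0 0 0"

```text
time: 13.98
tool_pos: [0.4627, 0.3259, 0.0972]
tcp_rot: [-0.91, -1.59, 1.582]
wrist_force: [3.9, 3.2, -9.4]
width: 0.213
```

```bash
python3 t.py .4628 .3255 .101
```

```text
pos [0.4627 0.3259 0.0972] yaw_x 120.25 down [ 9.0e-04  4.5e-03 -1.0e+00] F [ 3.9  3.2 -9.4] T [ 0.41 -0.56 -0.02] w 0.2130826532299005 q [ 0.57  0.2   1.98  0.    0.96 -1.53] t 13.975
shift in tool axes [-0.0004 -0.0038  0.0001]
tilt fix [0.003  0.     0.0034]
```

Call:
jog_arm --pt "0 -0.003 0 0 0 0 0" --pt "0 -0.002 0 0 0 0 0" --pt "0 0 0 0 0 0 0"

```text
time: 14.35
tool_pos: [0.4627, 0.3259, 0.1008]
tcp_rot: [-0.91, -1.59, 1.582]
wrist_force: [2.2, 4.1, -9.7]
width: 0.212
```

```bash
python3 t.py .4628 .3255 .101
```

```text
pos [0.4627 0.3259 0.1008] yaw_x 120.25 down [ 0.0012  0.0047 -1.    ] F [ 2.2  4.1 -9.7] T [ 0.52 -0.66  0.03] w 0.21202459287866549 q [ 0.57  0.19  1.98  0.    0.97 -1.53] t 14.35
shift in tool axes [-0.0004 -0.0002  0.0001]
tilt fix [0.0034 0.     0.0034]
```

Call:
jog_arm --pt "0 -0.002 0 0 0 0 0"

```text
time: 14.48
tool_pos: [0.4626, 0.3258, 0.1011]
tcp_rot: [-0.91, -1.59, 1.582]
wrist_force: [8.1, 7.6, -25.3]
width: 0.207
```

```bash
python3 t.py .4628 .3255 .101
```

```text
pos [0.4626 0.3258 0.1011] yaw_x 120.25 down [ 0.0013  0.0048 -1.    ] F [  8.1   7.6 -25.3] T [ 1.04 -1.41  0.04] w 0.2073478186974226 q [ 0.57  0.19  1.98  0.    0.97 -1.53] t 14.475
shift in tool axes [-0.0004  0.0001 -0.0001]
tilt fix [0.0035 0.     0.0035]
```

The stop is reached: 14.1 mm of travel, and the force rose from 10 N to 25 N. I'll check that the hold is stable and that the knob, rider and loose items are in place.

```bash
python3 chk.py 2 ; python3 - <<'E'
from h import *
p=read_camera('top'); a=p['img'][130:300,180:350]; q=read_camera('side'); b=q['img'][150:320,190:360]
cv2.imwrite('pics/f.png',np.hstack([cv2.resize(x,(400,400),interpolation=3) for x in (a,b)]))
for t in('driver','tin','loupe','strap'):
    print(t,[(round(d['p'],2),ray(x,d['location'],0).round(4)) for x in (p,q) for d in spotter.spot_point(x,t)[:1]])
# head: red pixels height
for x in (p,q):
    h=cv2.cvtColor(x['img'],cv2.COLOR_BGR2HSV); w=cloud(x); m=((h[...,0]<6)|(h[...,0]>174))&(h[...,1]>170)&(np.hypot(w[...,0]-.4625,w[...,1]-.324)<.03)
    print('red z',m.sum(),np.percentile(w[m][:,2],[5,50,95]).round(4) if m.any() else '')
E
python3 t.py .4628 .3255 .101
```

```text
wrist bar (1685, array([0.4936, 0.1812, 0.0508]), array([0.0478, 0.0514, 0.0527]), ((492.71978759765625, 177.8210906982422), (45.68834686279297, 14.524223327636719), 28.017744064331055))  plunger (4464, array([0.4577, 0.3218, 0.1092]), array([0.0959, 0.1098, 0.1237]), ((462.07843017578125, 324.5955810546875), (23.2921199798584, 38.53548812866211), 30.062288284301758))
knob_grip 0.6 [ 11.9 141.5] [0.4926 0.1763 0.044 ]
pointer_tip 0.92 [19.2 68.7] [0.4578 0.1546 0.023 ]
rider_mark 0.9 [21.3 72.6] [0.459 0.157 0.024]
orange 138 [-0.04326413 -0.02194275] 0.048510508334234516 206.89326677944055
side bar (77, array([0.4858, 0.1774, 0.0513]), array([0.0476, 0.0518, 0.0539]), ((486.4967956542969, 176.27066040039062), (26.378480911254883, 14.71979808807373), 33.195594787597656))  plunger (22, array([0.4559, 0.3352, 0.0981]), array([0.0914, 0.098 , 0.1057]), ((463.5639953613281, 335.4322204589844), (13.400657653808594, 34.26254653930664), 70.46426391601562))
knob_grip 0.64 [292.3 197. ] [0.4892 0.1717 0.044 ]
pointer_tip 0.85 [307.4 206.5] [0.4559 0.1607 0.023 ]
rider_mark 0.48 [308.3 202.2] [0.4595 0.1481 0.024 ]
orange 191 [-0.04520969 -0.02486885] 0.051598210289605234 208.81421951177475
driver [(0.42, array([0.3824, 0.2352, 0.    ]))]
tin [(0.61, array([0.5572, 0.3444, 0.    ]))]
loupe [(0.47, array([0.5975, 0.2256, 0.    ])), (0.56, array([0.6101, 0.225 , 0.    ]))]
strap [(0.49, array([0.4575, 0.3923, 0.    ])), (0.67, array([0.4444, 0.3896, 0.    ]))]
red z 0 
red z 0 
pos [0.4626 0.3259 0.1011] yaw_x 120.25 down [ 0.0011  0.0047 -1.    ] F [  6.3   5.7 -18.5] T [ 0.83 -1.15  0.  ] w 0.21082842854550674 q [ 0.57  0.19  1.98  0.    0.97 -1.53] t 15.375
shift in tool axes [-0.0004  0.0001  0.    ]
tilt fix [0.0033 0.     0.0035]
```

View pics/f.png

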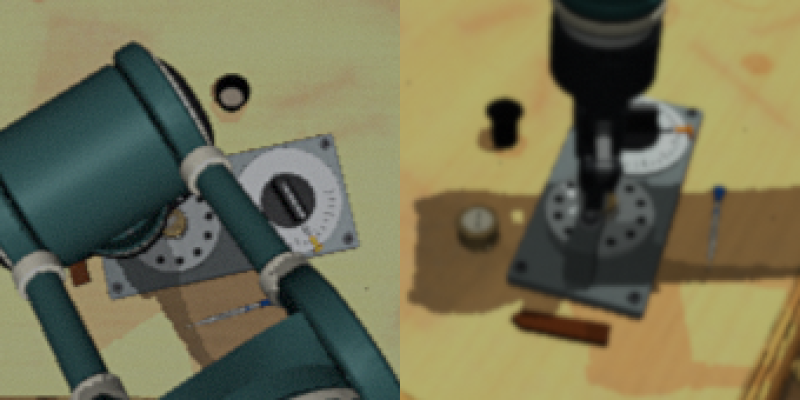

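Call:
jog_arm --pt "0 0 0 0 0 0 0" --pt "0 -0.002 0 0 0 0 0" --force 90

```text
time: 15.62
tool_pos: [0.4626, 0.3258, 0.1012]
tcp_rot: [-0.91, -1.59, 1.582]
wrist_force: [6.7, 6.6, -22.6]
width: 0.199
```

```bash
python3 t.py .4628 .3255 .101; python3 - <<'E'
from h import *
for _ in range(4): p=read_camera('wrist')
s=readout.read_state(); print(s['tool_pos'],s['wrist_force'],s['width'])
print(bot.finish_job())
E
```

```text
pos [0.4626 0.3258 0.1012] yaw_x 120.24 down [ 0.0012  0.0047 -1.    ] F [  6.7   6.6 -22.6] T [ 0.89 -1.24  0.05] w 0.1986960290117634 q [ 0.57  0.19  1.98  0.    0.97 -1.53] t 15.625
shift in tool axes [-0.0004  0.0002 -0.    ]
tilt fix [0.0034 0.     0.0035]
[0.46260692 0.32585233 0.10117344] [  6.16371302   5.34573188 -16.35847047] 0.1947231891219997
the job is handed in; nothing more can be done
None
```

I turned the clamp knob about 66° to the orange rider, then pulled the plunger straight up to its stop. I handed the job in at about 16 s with the gripper still holding it there.

**Knob:** with the gripper lifted clear, I measured the knob bar at 211.0° and the rider at 210.7–211.4°. In the picture the white line runs into the tab.

**Plunger:** the gripper rose 14.1 mm from the seated grip. The spring load was about 10 N near the top, then jumped to 25 N against the stop.

**Checks that were weak or disagreed:**
- **Force drift:** the pull faded from 25 to 18 N over 0.9 s. I raised the grip to 90 N and pulled again. It read 23 N, then 16 N just before I handed in, still above the 10 N spring load.
- **Pin not seen:** the red head and pin were hidden by the gripper at the end. "Pin clear" therefore rests on the travel and force readings, and assumes the head did not slip in the grip.
- **Last rider angles:** late oblique views read the rider at 207–209°, partly cut off or blurred. I did not act on these because neither knob nor rider had been touched since the clean reading.
- **Loose items:** the loupe, strap and tin were found within about 13 mm of where they started, and the screwdriver within 8 mm. That is within the spread of these position readings. In the pictures they look unmoved, though the arm hid some of them in the top view.

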